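# Tidy the reading desk

## Task

Tidy the reading desk for the night: put every desk thing lying in front of the books (spectacle case, stapler, hand stamp, pencil tin, whichever are there) into the open drawer, and when all are in, push the drawer fully home until it seats. Also close up the row of books: stand the two stray pocket books upright against the open end of the row, in line with it, and butt the loose bookend's flat face against the last one so that no gap is left. Leave everything else where it is.

Things in the scene. Friction and masses are not known exactly. Their poses are not given: they have to be found in the camera images.
- unit_drawer0 (a joint): the one drawer of a low wooden desktop drawer unit (260 deep x 340 wide x 95 mm high, standing fixed on the desk), m it is pulled out towards the robot: 0 = seated home on its stop, the front panel flush against the unit; it slides with 1 to 3 N and stays where it is left. A book and a jar with a plant (to 195 mm above the desk) stand on the rear half of the unit's top
- drawer_in (a point): centre of the drawer's inner floor; moves with the drawer; its x points into the unit (closing direction), y to the left, z up. Inside: 215 mm (x) by 298 mm (y), walls 51 mm above the floor, floor 22 mm above the desk. The drawer box reaches 113 mm either way in x; the unit covers the part beyond x = -0.113 + joint value; the 15 mm thick front panel is ahead of x = -0.113 and is 68 mm tall
- unit_drawer0_handle (a point): middle of the steel bar handle, a bar along y 120 mm long standing 35 mm off the drawer's front panel, 53 mm above the desk
- row: row of upright books fixed on the desk with a dark wooden bookend at its far (left) end. Origin: on the desk, middle of the bare cover at the row's open (right) end; y points into the row, x away from the robot across the row. The first three are pocket books like the strays, 58 mm (x) by 34 mm (y) by 92 mm high; two taller ones (to 145 mm) begin at y = 0.102
- book_a: stray pocket book standing upright, 58 mm spine to edge (x) by 34 mm thick (y) by 92 mm high, grey cover; origin at the centre of its underside
- book_b: second stray pocket book, the same as book_a
- bookend: loose dark wooden L-shaped bookend, origin at the centre of its underside (58 mm in x by 60 mm in y): an upright 58 x 20 x 90 mm high whose flat face at y = +0.03 goes against the books, upright's middle at y = +0.02, and a 14 mm high foot behind it to y = -0.03
- bookend_face (a point): foot of the bookend's flat face (y = +0.03 of the bookend), in its middle
- case: grey soft-edged spectacle case, 100 (x) x 36 (y) x 32 mm high, origin at the centre of its underside; it may be absent
- stapler: stapler, black base 100 (x) x 34 (y) x 10 mm, steel upper arm 28 mm wide from z = 20 to 40 mm; origin at the centre of its underside; it may be absent
- stamp: hand stamp, rubber base 80 (x) x 36 (y) x 12 mm with a wooden grip 76 x 24 mm up to z = 40 mm; origin at the centre of its underside; it may be absent
- tin: plain metal pencil tin, 100 (x) x 33 (y) x 30 mm high; origin at the centre of its underside; it may be absent
- mug: white mug, 76 mm wide, 85 mm high, bystander
- paperweight: glass paperweight, 50 mm wide, 34 mm high, bystander; origin under its centre. (Other books and a 90 mm high pen pot stand on the desk nearer the robot than the task's things)
- clock: small wooden desk clock 50 x 100 x 90 mm, bystander
Mind the look-alikes: they are no part of the job. Leave any turquoise or yellow look-alike of the book_a alone.

How it is judged:
By the outcome, as a careful person would: the job done as asked, in the order asked, and still so for the second after the job is handed in, with the robot touching nothing.
Of case, stapler, stamp, tin only 3 to 4 are there at a start; the rules pass over those that are not, and their reading is None.
At some moment in a run one of case, stapler, stamp, tin may be knocked a few centimetres aside while the robot is not near it.
It also fails if it takes over 200 s, if anything falls off the work surface, if the arm or the gripper's body presses on something with over 40 N, if the wrist force passes 120 N, or if a joint passes its speed limit or range.

## Robot

A 6-joint arm with a two-finger parallel gripper is mounted at the origin on the work surface. World frame = base frame: x ahead of the robot, y to its left, z up, the work surface at z = 0. Lengths are in m, angles in rad, forces in N, time in s.
With the tool pointing down it reaches from about 0.25 to 0.775 m from the base axis. Payload 4 kg.
Tool frame: the origin (TCP) lies on the mounting face of the last link; the fingertips stand 173 mm ahead of it and the grasp point (between the pads) lies 155 mm ahead of it; z points along the fingers, y is the line along which they close (so a half turn about z gives the same grasp; the last joint's range is limited). The gripper opens to 85 mm and grips with 20 to 120 N. Pads are 22 mm wide; open, the fingers measure 114 mm over their backs; the gripper's body (76 mm by 85 mm) begins 54 mm behind the grasp point. The pads swing forward as they close: fully open they stand 13 mm farther back than shut.
Start: joints at [1.228, 0.087, 1.371, -0, 1.684, -0.103], TCP at [0.131, 0.534, 0.405] pointing down, gripper open.
Joint ranges: [-3.1, 3.1], [-0.76, 2.03], [0.27, 2.55], [-1.08, 4.22], [0.17, 2.65], [-2.57, 2.57]. Speed limits (rad/s): [2.79, 2.79, 3.14, 3.14, 3.14, 3.14].

## Interface

Orientations are given as a rotation vector (axis times angle).
In Python, from cell import arm gives the robot as it stands. Calls block until the motion is done:
- arm.move_to(position, orientation): joint-space move of the TCP to a pose.
- arm.move_l(position, ori=None, max_speed=0.15, until_force=None): straight line of the TCP; ori=None keeps the orientation; max_speed is the mean speed in m/s. With until_force (N) it stops when the force on the tool has changed by that much, and returns True; else False.
- arm.move_j(angles): joint-space move.
- arm.grip(opening, force=None): opening from 0.0 (shut) to 1.0 (fully open); force is the grip in N (None keeps the last); returns when the fingers have stopped.
- arm.wait(seconds).
- arm.inverse_kinematics(position, orientation): joint angles nearest the present ones, or None.
- arm.get_image(name): name is "side" or "top"; returns the picture (400x640x3 uint8, red, green, blue); there is no depth.
- arm.camera_params(name): a dict with "camera_matrix" (3x3 intrinsics, pixels), "eye" and "orientation" of the camera in the world. Camera axes: x right, y down, z forward; pixel columns grow to the right and rows downward; lengths in m; the calibration is good to about 2 mm. A picture is of the moment at which its call begins. camera_params takes no time and is no camera call.
A pose or a line that the arm cannot do raises arm.MotionError and nothing moves.
- arm.job_done(): hands the job in; it is judged then, once.
Readings, each from a call of its own:
- arm.get_time_s(): time.
- arm.get_joints(): joint angles.
- arm.get_qvel(): joint speeds.
- arm.get_tau(): joint torques, N m.
- arm.get_position(): TCP position.
- arm.get_ee_rot(): TCP orientation.
- arm.get_wrist_force(): force on the tool from outside, world axes, zero at the start.
- arm.get_moment(): the same for the moment, N m.
- arm.get_grip_width(): opening from 0.0 (shut) to 1.0 (fully open).
- arm.get_finger_force(): force on a finger pad.
Only numpy, scipy, OpenCV 4.12 (cv2) and the standard library are available. Lean on these libraries where they do the work, as an engineer would, in place of code of your own. Each camera call takes 0.05 s, during which the arm holds its last target. There are 200 camera calls.

## Working session

There is one attempt and no reset: what is moved stays moved. The work goes in short steps, each a Python script; the robot and the scene stay as the last script left them, time stands still between calls to the robot, and variables do not carry over. Pictures are saved under pics/ and viewed, at most 14 in all, crops included, and the job is handed in when it is done.

```bash
ls; mkdir -p pics; python3 - <<'E'
from cell import arm
import cv2,numpy as np
for n in("top","side"):
    im=arm.get_image(n); cv2.imwrite(f"pics/{n}0.png",im[:,:,::-1])
    p=arm.camera_params(n); print(n,p)
print(arm.get_time_s(),arm.get_ee_rot())
E
```

```text
pics
top {'camera_matrix': array([[440.03143196,   0.        , 313.46567253],
       [  0.        , 440.03143196, 204.50736965],
       [  0.        ,   0.        ,   1.        ]]), 'eye': array([0.46384451, 0.08063755, 1.28866503]), 'orientation': array([-2.19218213,  2.14299661, -0.09240305])}
side {'camera_matrix': array([[427.41437773,   0.        , 318.42250452],
       [  0.        , 427.41437773, 198.83809539],
       [  0.        ,   0.        ,   1.        ]]), 'eye': array([ 0.29609618, -0.71140746,  0.63129456]), 'orientation': array([-2.11302664,  0.38339648, -0.21901816])}
0.1 [-0.37573162 -3.11862214  0.00318717]
```

View pics/top0.png

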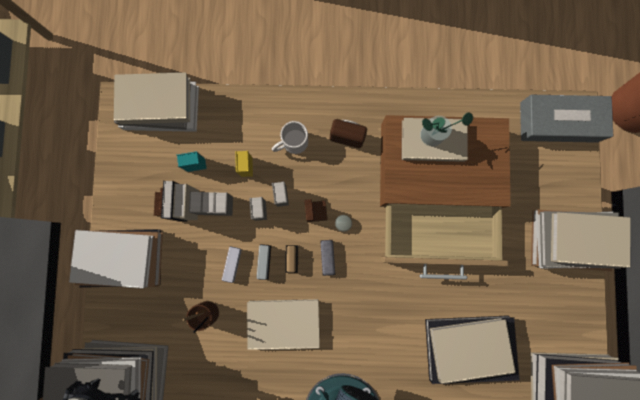

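View pics/side0.png

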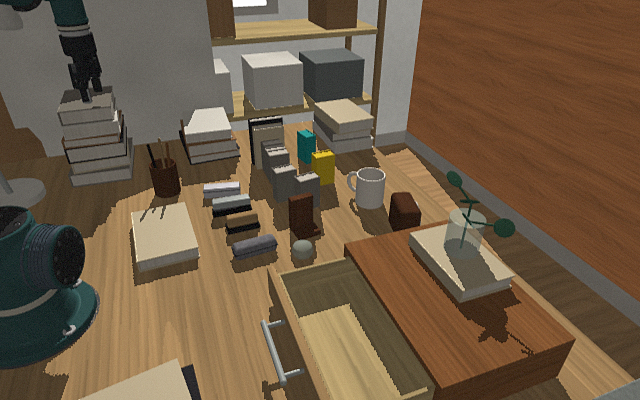

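Top view: row (165–228, 203) with its open end at about (228,203). Candidates for the stray books are the grey pair at (257,208) and (280,193), the teal one at (190,161) and the yellow one at (243,161). The last two are look-alikes to leave. The loose bookend is the dark L at (316,210); the row's fixed bookend (160,202) and the clock (348,133) could be mistaken for it. Desk things: tin (231,265), stapler (264,262), stamp (292,259), case (327,257). The paperweight (344,223) stays. Next is one close crop to check this.

```bash
cat > h.py <<'E'
from cell import arm
import cv2,numpy as np
from scipy.spatial.transform import Rotation as R
def ray(n,uv):
    p=arm.camera_params(n); d=np.linalg.inv(p["camera_matrix"])@np.array([uv[0],uv[1],1.])
    return p["eye"],R.from_rotvec(p["orientation"]).as_matrix()@d
def px(n,uv,z):
    e,d=ray(n,uv); return (e+d*(z-e[2])/d[2])[:2]
def proj(n,P):
    p=arm.camera_params(n); q=p["camera_matrix"]@(R.from_rotvec(p["orientation"]).as_matrix().T@(np.array(P)-p["eye"])); return q[:2]/q[2]
def rect(z,n=1000,x0=.15,y0=.45):
    """top view rectified on plane z, 1 mm... row=x down from far, col = -y"""
E
python3 - <<'E'
from h import *
im=cv2.imread("pics/top0.png")
cv2.imwrite("pics/c0.png",cv2.resize(im[145:290,150:365],None,fx=3.7,fy=3.7,interpolation=cv2.INTER_CUBIC))
for u in[(231,265),(264,262),(292,259),(327,257)]:print(px("top",u,.035))
for u in[(257,208),(280,193),(316,210)]:print(px("top",u,.09))
E
```

```text
[0.40646209 0.32408435]
[0.4170709  0.23091497]
[0.42734829 0.15190179]
[0.43527891 0.05301965]
[0.56527559 0.24846481]
[0.60800232 0.18672227]
[0.5633961  0.08685738]
```

View pics/c0.png

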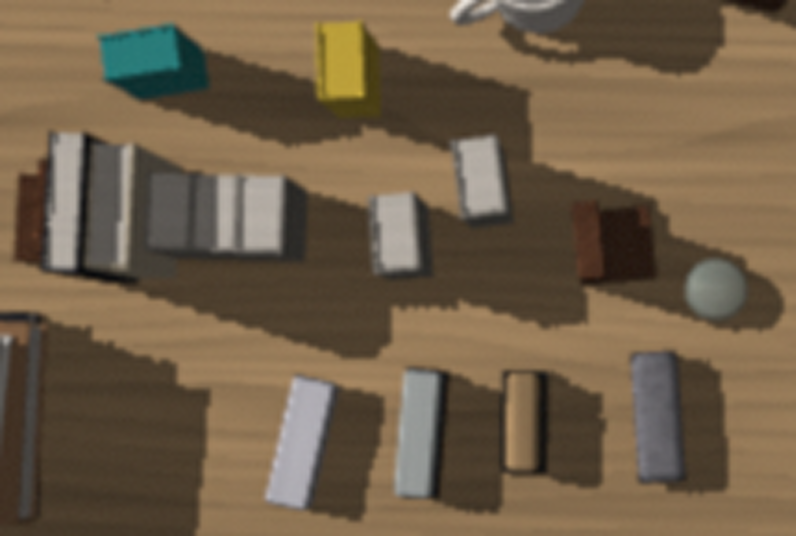

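```bash
python3 - <<'E'
from h import *
im=cv2.imread("pics/top0.png")
cv2.imwrite("pics/c1.png",cv2.resize(im[190:290,370:525],None,fx=5,fy=5,interpolation=cv2.INTER_CUBIC))
hsv=cv2.cvtColor(im,cv2.COLOR_BGR2HSV)
for n,u in dict(tin=(231,265),stapler=(264,262),stamp=(292,259),case=(327,257),wood=(278,240),wood2=(310,270),shadow=(245,268),shadow2=(306,262),bkA=(256,207),bkB=(280,193),endup=(309,210),endfoot=(320,210),row=(222,204)).items():print(n,hsv[u[1],u[0]])
m=((hsv[...,1]<75)&(hsv[...,2]>60)).astype(np.uint8)
m[:170]=0;m[295:]=0;m[:,:165]=0;m[:,370:]=0
for c in cv2.findContours(m,0,1)[0]:
    if cv2.contourArea(c)>60: r=cv2.minAreaRect(c);print(np.round(r[0],1),np.round(r[1],1),round(r[2],1),cv2.contourArea(c))
E
```

```text
tin [133  10 182]
stapler [ 80   5 152]
stamp [ 16 106 132]
case [128  10 106]
wood [ 16 106 152]
wood2 [ 16 107  74]
shadow [ 17 102  75]
shadow2 [ 16 105  73]
bkA [ 16  21 179]
bkB [ 17  23 181]
endup [ 10 142  79]
endfoot [ 10 145  37]
row [ 17  23 181]
[231.1 264.3] [13.7 35.9] 13.4 439.0
[262.1 261.7] [10.6 35.2] 4.8 330.5
[326.6 257.5] [35.6 11.7] 86.2 364.5
[343.  222.5] [16. 17.] 0.0 215.0
[256. 208.] [22. 14.] 90.0 267.0
[199.8 203. ] [54.  34.8] 6.3 1330.5
[279.2 192.2] [22.2 13.9] 81.9 261.5
[168.5 199.5] [37.  7.] 90.0 216.5
```

View pics/c1.png

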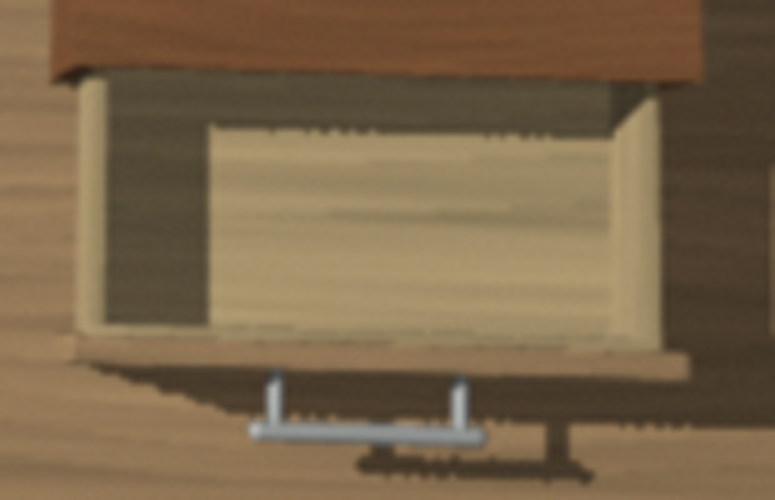

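```bash
python3 - <<'E'
from h import *
f=lambda u,z:px("top",(370+u[0]/5-.4,190+u[1]/5-.4),z)
for n,u,z in[("unitL",(54,72),.095),("unitR",(702,79),.095),("panelbackL",(77,333),.068),("pbR",(690,352),.068),("pfL",(77,362),.068),("pfR",(690,379),.068),("hL",(250,431),.053),("hR",(485,437),.053),("floorR",(612,345),.022),("floorL",(106,325),.022)]:print(n,f(u,z).round(4))
g=lambda u,z:px("top",(150+u[0]/3.7-.36,145+u[1]/3.7-.36),z)
for n,us,z in[("row",[(243,176),(287,178),(284,255),(241,252)],.092),("A",[(372,195),(415,192),(422,270),(380,273)],.092),("B",[(455,140),(493,136),(505,213),(468,218)],.092),("end",[(575,202),(600,204),(603,280),(580,282)],.09),("foot",[(655,277),(647,207)],.014)]:
  P=np.array([g(u,z) for u in us]);print(n,P.round(4).tolist(),P.mean(0).round(4))
for n,c,z in[("tin",(231.1,264.3),.03),("stap",(262.1,261.7),.04),("case",(326.6,257.5),.03)]:print(n,px("top",c,z))
P=[g(u,.04) for u in[(505,373),(546,373),(546,471),(505,471)]];print("stamp",np.mean(P,0))
print(px("side",(296,198),.09))
# row right pocket book edges and gripper geometry checks
print(R.from_rotvec(arm.get_ee_rot()).as_matrix().round(3).tolist(),arm.get_grip_width())
E
```

```text
unitL [ 0.5833 -0.088 ]
unitR [ 0.5873 -0.4392]
panelbackL [ 0.4419 -0.1057]
pbR [ 0.4394 -0.4415]
pfL [ 0.4261 -0.1059]
pfR [ 0.4247 -0.4412]
hL [ 0.3899 -0.2042]
hR [ 0.3897 -0.334 ]
floorR [ 0.4414 -0.417 ]
floorL [ 0.446  -0.1293]
row [[0.606, 0.3643], [0.6053, 0.3315], [0.548, 0.3313], [0.5495, 0.3632]] [0.5772 0.3476]
A [[0.594, 0.2679], [0.5969, 0.2361], [0.5392, 0.229], [0.5363, 0.2599]] [0.5666 0.2482]
B [[0.6364, 0.2077], [0.64, 0.1796], [0.5828, 0.169], [0.5785, 0.1963]] [0.6094 0.1882]
end [[0.5923, 0.1175], [0.5912, 0.099], [0.535, 0.0955], [0.5331, 0.1124]] [0.5629 0.1061]
foot [[0.5428, 0.0557], [0.5978, 0.0631]] [0.5703 0.0594]
tin [0.40821073 0.3248516 ]
stap [0.41797037 0.23570366]
case [0.43372834 0.05401648]
stamp [0.42843328 0.15258483]
[0.55149088 0.10072858]
[[-0.971, 0.238, -0.001], [0.238, 0.971, -0.002], [0.0, -0.002, -1.0]] 0.9981017492688249
```

The crop confirms the drawer is about 0.144 m open: unit front at x≈0.585, panel back at 0.441, centre y≈−0.272. The clear patch of drawer floor is centred near x=0.51. I'll pick the stamp first, since its colour is close to the wood, then the rest with a fresh look before each.

```bash
cat >> h.py <<'E'
def ori(yaw): return (R.from_euler("z",yaw)*R.from_matrix([[-1,0,0],[0,1,0],[0,0,-1]])).as_rotvec()
def look(name=None,n="top"):
    im=np.ascontiguousarray(arm.get_image(n)[:,:,::-1])
    if name: cv2.imwrite(f"pics/{name}.png",im)
    return im
def greys(im,z,box=(165,225,370,310),smax=75,amin=150):
    """low-saturation blobs in box(u0,v0,u1,v1): list of (centre, yaw of long axis, length, width, mean V)"""
    hsv=cv2.cvtColor(im,cv2.COLOR_BGR2HSV); m=np.zeros(im.shape[:2],np.uint8); u0,v0,u1,v1=box
    m[v0:v1,u0:u1]=((hsv[...,1]<smax)&(hsv[...,2]>60))[v0:v1,u0:u1]; out=[]
    for c in cv2.findContours(m,0,1)[0]:
        if cv2.contourArea(c)<amin: continue
        b=cv2.boxPoints(cv2.minAreaRect(c)); P=np.array([px("top",q,z) for q in b])
        e=[P[1]-P[0],P[2]-P[1]]; e.sort(key=np.linalg.norm); l=e[1] if e[1][0]>0 else -e[1]
        k=np.zeros_like(m); cv2.drawContours(k,[c],-1,1,-1)
        out.append((P.mean(0).round(4),round(float(np.arctan2(l[1],l[0])),3),round(float(np.linalg.norm(l)),3),round(float(np.linalg.norm(e[0])),3),int(cv2.mean(hsv[...,2],k)[0])))
    return out
ZT=.33; V=.4
def pick(xy,yaw,zg,op=.7,force=40):
    arm.grip(op)
    arm.move_to([*xy,ZT],ori(yaw)); arm.move_l([*xy,.155+zg+.06],max_speed=V); arm.move_l([*xy,.155+zg],max_speed=.15)
    arm.grip(0,force); w=arm.get_grip_width()*85; 
    arm.move_l([*xy,ZT],max_speed=V); print("grip mm",round(w,1),"after",round(arm.get_grip_width()*85,1),"t",arm.get_time_s()); return w
def stow(xy,zg,w,yaw=0.):
    arm.move_l([*xy,ZT],ori(yaw),max_speed=V); z=.155+zg+.022
    arm.move_l([*xy,z+.04],max_speed=V); hit=arm.move_l([*xy,z+.001],max_speed=.08,until_force=6); print("hit",hit,arm.get_position()[2]-z)
    arm.grip(min(1,(w+12)/85)); arm.move_l([*xy,ZT],max_speed=V)
E
python3 - <<'E'
from h import *
g=lambda u,z:px("top",(150+u[0]/3.7-.36,145+u[1]/3.7-.36),z)
d=g((526,373),.04)-g((525,471),.04); yaw=np.arctan2(d[1],d[0]); print("stampyaw",yaw)
w=pick((.4284,.1525),yaw,.030)
if w>18: stow((.510,-.305),.030,w)
im=look("s1"); print(greys(im,.035)); print(arm.get_time_s())
E
```

```text
stampyaw 0.017563258455043782
grip mm 23.2 after 23.2 t 4.1083
hit True 0.0012959617144542857
[(array([0.3015, 0.1751]), -1.547, 0.199, 0.028, 180), (array([0.4086, 0.3239]), -0.187, 0.1, 0.039, 162), (array([0.418 , 0.2363]), -0.049, 0.099, 0.03, 147), (array([0.434 , 0.0544]), 0.019, 0.098, 0.037, 104)]
7.0583
```

```bash
python3 - <<'E'
from h import *
for name,y,zg in[("case",-.370,.019),("stapler",-.238,.031),("tin",-.174,.019)]:
    L=[g for g in greys(look(),.03 if zg<.03 else .04) if g[2]<.12]
    L.sort(key=lambda g:g[4]); print(name,L)
    k={"case":0,"stapler":min(1,len(L)-2) ,"tin":len(L)-1}[name]
    if name=="stapler": k=0
    g=L[k]; w=pick(g[0],g[1],zg)
    if w<18: break
    stow((.510,y),zg,w)
arm.move_l([.45,-.05,ZT]) 
im=look("s2"); print(greys(im,.035),arm.get_time_s())
cv2.imwrite("pics/s2c.png",cv2.resize(im[150:300,150:525],None,fx=2,fy=2,interpolation=cv2.INTER_CUBIC))
E
```

```text
case [(array([0.4341, 0.0519]), 0.086, 0.1, 0.038, 104), (array([0.4179, 0.2369]), -0.049, 0.099, 0.03, 147), (array([0.4084, 0.3246]), -0.194, 0.101, 0.04, 162)]
grip mm 35.2 after 35.2 t 10.65
hit True 0.0018847212531405144
stapler [(array([0.4182, 0.2357]), -0.049, 0.098, 0.03, 145), (array([0.4088, 0.3228]), -0.184, 0.1, 0.039, 159)]
grip mm 27.2 after 27.1 t 17.825
hit True 0.0016684820928281885
tin [(array([0.4084, 0.3249]), -0.187, 0.101, 0.039, 161)]
grip mm 31.3 after 30.7 t 25.0417
hit True 0.0018689653192263955
[(array([0.3015, 0.1751]), -1.547, 0.199, 0.028, 180)] 29.225
```

View pics/s2c.png

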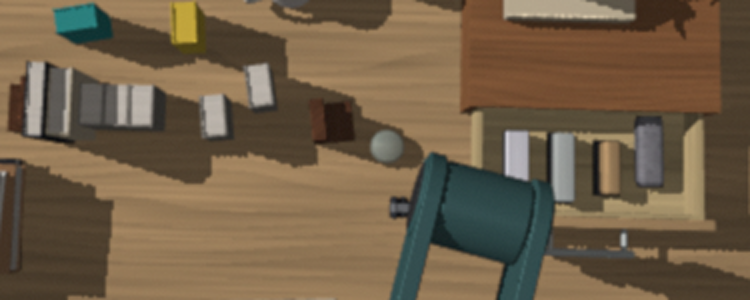

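All four are in the drawer: crop tops at (516,155), (562,165), (608,167) and (650,150). Next I push the drawer home on the handle with closed fingers.

```bash
python3 - <<'E'
from h import *
arm.grip(0)
y=-.269
arm.move_to([.33,y,ZT],ori(0)); arm.move_l([.33,y,.208],max_speed=.3)
c=arm.move_l([.40,y,.208],max_speed=.05,until_force=1.0); print("contact?",c,arm.get_position())
h=arm.move_l([.58,y,.208],max_speed=.06,until_force=14); print(h,arm.get_position(),arm.get_wrist_force())
h=arm.move_l([.60,y,.208],max_speed=.02,until_force=14); print(h,arm.get_position(),arm.get_wrist_force())
p=arm.get_position(); arm.move_l([p[0]-.05,y,.208],max_speed=.2); arm.move_l([p[0]-.05,y,ZT],max_speed=V)
arm.move_to([.33,-.1,ZT],ori(0))
im=look("s3"); print(arm.get_time_s())
cv2.imwrite("pics/s3c.png",cv2.resize(im[150:300,150:525],None,fx=2,fy=2,interpolation=cv2.INTER_CUBIC))
E
```

```text
contact? True [ 0.37530755 -0.26883017  0.20743025]
True [ 0.52169455 -0.26883631  0.20680692] [-0.73738154 -0.74112582  0.57648635]
True [ 0.52335974 -0.26874195  0.20509577] [ 0.36486943 -0.2469042  -0.50112136]
37.1083
```

View pics/s3c.png

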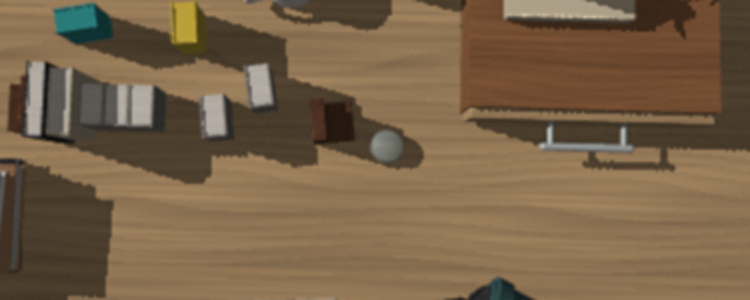

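```bash
cat >> h.py <<'E'
def xspan(im,u0,u1,z=.092,v0=175,v1=228):
    """bright-top far/near x per column (sub-pixel half level), columns u0..u1 -> fitted mid x & yaw"""
    g=cv2.cvtColor(im,cv2.COLOR_BGR2HSV); s=g[...,2].astype(float)*(g[...,1]<75); out=[]
    for u in range(u0,u1+1):
        c=s[v0:v1,u]; i=np.where(c>120)[0]
        if len(i)<8: continue
        out.append([px("top",(u,v0+i[0]-.5),z),px("top",(u,v0+i[-1]+.5),z)])
    out=np.array(out); return out
E
python3 - <<'E'
from h import *
im=cv2.imread("pics/s3.png")
for a,b in[(209,226),(252,262),(275,285)]:
    o=xspan(im,a,b); print((o[:,:,0].mean(1)*1000).round(1).tolist(),(o[:,0,0]-o[:,1,0]).mean().round(4),(o[:,:,1].mean(1)[[0,-1]]).round(4))
print(greys(im,.092,(165,170,300,228)))
hsv=cv2.cvtColor(im,cv2.COLOR_BGR2HSV); print(hsv[203,205:236].tolist())
f=lambda u,z:px("top",(150+u[0]/2-.25,150+u[1]/2-.25),z).round(4)
print("handle",f((545,148),.053),f((632,149),.053),"panel front",f((468,118),.068),f((714,123),.068))
g=lambda u,z:px("top",(150+u[0]/3.7-.36,145+u[1]/3.7-.36),z)
for a,b in[((150,247),(284,255)),((150,172),(287,178))]:
    d=g(a,.092)-g(b,.092); print("rowyaw",np.arctan2(-d[0],d[1]))
for xy,yw in[((.5666,.2482),.13),((.577,.30),0),((.577,.24),0),((.5629,.105),.075)]:
    for s in(1,-1):
        q=arm.inverse_kinematics([*xy,.215],ori(yw+s*np.pi/2)); print(s,None if q is None else np.round(q,2))
E
```

```text
[580.1, 580.2, 580.2, 580.3, 580.3, 579.2, 579.2, 579.3, 579.3, 579.4, 579.5, 579.5, 579.6, 579.6, 581.1] 0.0567 [0.3805 0.3365]
[573.1, 569.0, 567.7, 567.8, 567.9, 567.9, 568.0, 569.4, 568.1, 568.2] 0.0554 [0.2622 0.2373]
[614.4, 610.3, 610.4, 610.5, 610.5, 610.6, 612.0, 612.1, 612.1, 603.9] 0.0533 [0.2005 0.1755]
[(array([0.5651, 0.2509]), 0.034, 0.06, 0.038, 146), (array([0.5754, 0.4055]), 1.482, 0.149, 0.096, 108), (array([0.6103, 0.1886]), 0.184, 0.061, 0.038, 147), (array([0.5833, 0.492 ]), 0.054, 0.102, 0.019, 158)]
[[15, 22, 92], [17, 19, 92], [15, 22, 92], [14, 23, 120], [16, 22, 171], [15, 22, 182], [15, 22, 182], [16, 22, 172], [16, 24, 137], [14, 25, 110], [16, 24, 117], [16, 23, 169], [16, 21, 181], [17, 23, 181], [17, 23, 180], [15, 22, 182], [14, 21, 181], [17, 20, 180], [15, 22, 182], [18, 22, 175], [17, 24, 146], [14, 30, 95], [17, 34, 53], [12, 28, 45], [23, 24, 43], [23, 24, 42], [10, 34, 45], [14, 54, 52], [17, 101, 68], [16, 106, 72], [18, 105, 73]]
handle [ 0.5345 -0.2116] [ 0.5358 -0.3331] panel front [ 0.5729 -0.1013] [ 0.5736 -0.4417]
rowyaw -0.03716240229513673
rowyaw -0.021949513684707246
1 None
-1 [ 0.32  0.34  1.45 -0.    1.35  0.19]
1 None
-1 [ 0.39  0.41  1.36 -0.    1.37  0.39]
1 None
-1 [ 0.3   0.36  1.43 -0.    1.35  0.3 ]
1 None
-1 [ 0.09  0.25  1.57 -0.    1.32  0.01]
```

```bash
cat >> h.py <<'E'
YR=-.025; U=np.array([-np.sin(YR),np.cos(YR)])   # row yaw, row +y in world
P0=np.array([.5790,.332])                         # open end of row
def shelve(xy,yaw,off,yc,zg=.06,lift=.05,push=7,dx=0.):
    """grip across x at xy, bring to row-frame y=yc-25mm, set down, slide in"""
    arm.grip(.95); T=ori(yaw-np.pi/2); zz=.155+zg
    arm.move_to([*xy,ZT],T); arm.move_l([*xy,zz+.06],max_speed=V); arm.move_l([*xy,zz],max_speed=.15)
    arm.grip(0,40); print("grip mm",arm.get_grip_width()*85)
    T=ori(YR-np.pi/2); X=np.array([np.cos(YR),np.sin(YR)])
    a=P0+U*(yc-.025)+X*dx; b=P0+U*(yc+.01)+X*dx
    arm.move_l([*xy,zz+lift],max_speed=.2); arm.move_l([*a,zz+lift],T,max_speed=.2)
    print("down",arm.move_l([*a,zz-.001],max_speed=.05,until_force=4),arm.get_position()[2]-zz)
    print("slide",arm.move_l([*b,arm.get_position()[2]],max_speed=.02,until_force=push),"yrow",U@(arm.get_position()[:2]-P0)-yc,arm.get_wrist_force())
def leave():
    p=arm.get_position(); arm.grip(.95); arm.move_l([p[0],p[1],ZT],max_speed=.25); arm.move_to([.33,-.1,ZT],ori(0)); print("t",arm.get_time_s())
E
python3 - <<'E'
from h import *
shelve((.567,.2482),.13,0,-.017)
leave()
im=look("s4")
o=xspan(im,218,236); print((o[:,:,0].mean(1)*1000).round(1).tolist(),(o[:,:,1].mean(1)[[0,-1]]).round(4))
cv2.imwrite("pics/s4c.png",cv2.resize(im[170:235,150:350],None,fx=4,fy=4,interpolation=cv2.INTER_CUBIC))
E
```

```text
grip mm 57.810768726917594
down True 0.0024910265609063287
slide True yrow -0.0011236882269679976 [-0.18474735 -0.01083875  3.50435227]
t 46.8333
[579.3, 579.3, 579.4, 579.5, 579.5, 579.6, 579.6, 581.1, 578.6, 578.6, 577.3, 577.4, 578.8, 577.5, 577.6, 577.6] [0.3557 0.3062]
```

View pics/s4c.png

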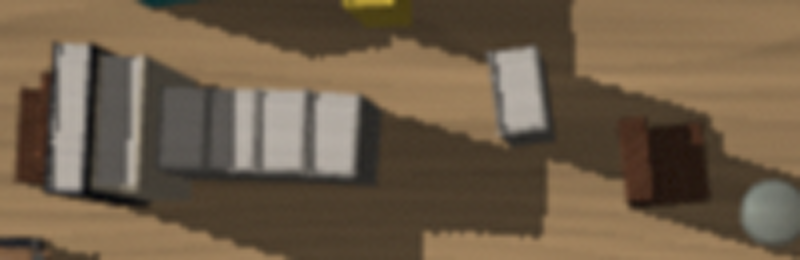

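Book A is flush and in line: no gap at crop (313,130). Next come book B and the bookend.

```bash
python3 - <<'E'
from h import *
shelve((.6105,.1882),.19,0,-.051,dx=.0008)
leave()
im=look("s5")
o=xspan(im,218,250); print((o[:,:,0].mean(1)*1000).round(1).tolist(),(o[:,:,1].mean(1)[[0,-1]]).round(4))
shelve((.5635,.101),.075,0,-.084,dx=.0005,push=8)
leave()
im=look("s6"); s=look("s6s","side")
cv2.imwrite("pics/s6c.png",np.vstack([cv2.resize(im[170:235,150:350],None,fx=4,fy=4,interpolation=cv2.INTER_CUBIC),cv2.resize(s[110:230,230:430],(800,300*8//5-200),interpolation=cv2.INTER_CUBIC)]))
E
```

```text
grip mm 57.294803774292625
down True 0.002535887173508833
slide True yrow -0.0003327876725022702 [-0.56223297 -0.59530566  3.35970412]
t 56.0917
[579.3, 579.3, 579.4, 579.5, 579.5, 579.6, 579.6, 581.1, 578.6, 578.6, 577.3, 577.4, 578.8, 577.5, 577.6, 577.6, 577.7, 579.1, 579.3, 578.0, 578.0, 578.1, 578.2, 578.2, 578.3, 578.3, 577.0, 577.1] [0.3557 0.2678]
grip mm 57.673135111932574
down True 0.002433062866432606
slide True yrow 0.0012950123526168367 [-1.3485646  -1.28031807  3.48689441]
t 65.6083
```

View pics/s6c.png

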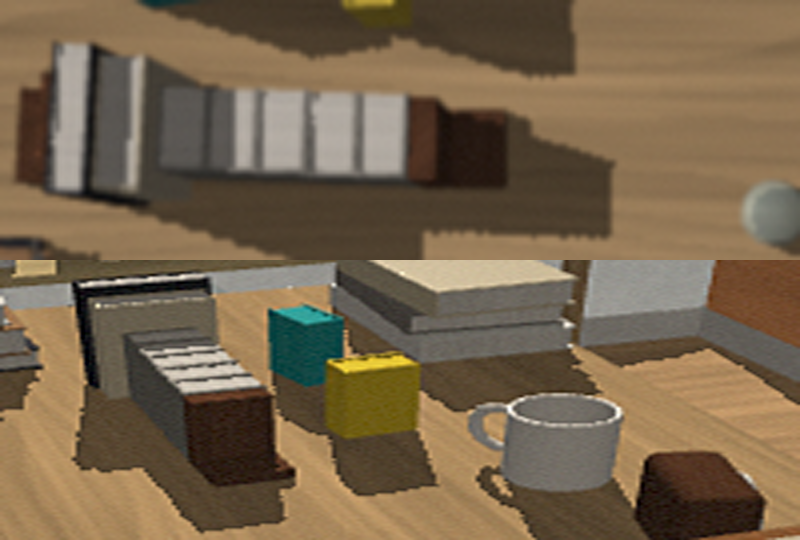

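```bash
python3 - <<'E'
from h import *
arm.grip(0); a=P0+U*(-.135); b=P0+U*(-.085)
arm.move_to([*a,ZT],ori(YR)); arm.move_l([*a,.205],max_speed=.25)
print(arm.move_l([*b,.205],max_speed=.02,until_force=8),U@(arm.get_position()[:2]-P0),arm.get_wrist_force())
arm.move_l([*a,.205],max_speed=.1); arm.move_l([*a,ZT],max_speed=V); arm.move_to([.30,-.1,ZT],ori(0)); arm.wait(.5)
look("s7"); print(arm.get_time_s())
E
```

```text
True -0.12750978750479458 [-0.69508609 -2.64015149  3.53143181]
72.1583
```

View pics/s7.png

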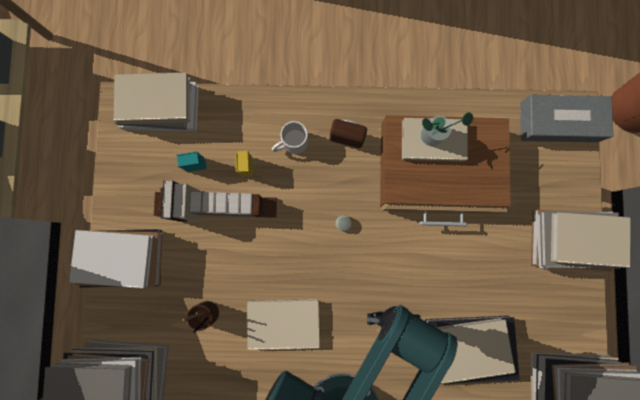

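```bash
python3 - <<'E'
from h import *
a,b=[cv2.imread(f"pics/{n}.png") for n in("s6","s7")]
d=cv2.absdiff(a,b).max(2)[180:225,160:360]; print("changed px near row",(d>25).sum())
s=look(None,"side"); cv2.imwrite("pics/s8.png",np.vstack([cv2.resize(b[180:225,160:300],(700,225),interpolation=cv2.INTER_CUBIC),cv2.resize(s[140:220,230:370],(700,370),interpolation=cv2.INTER_CUBIC)]))
E
```

```text
changed px near row 0
```

View pics/s8.png

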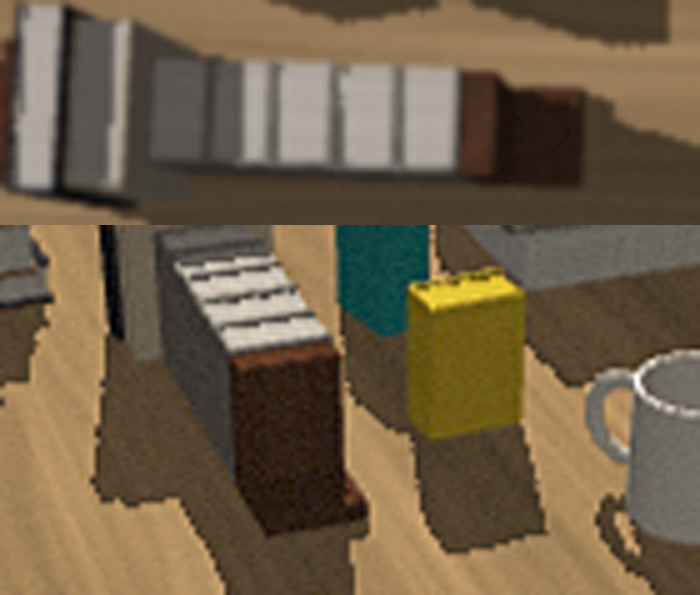

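The row is closed up, upright and in line, with the bookend's face against the last book. The last push moved nothing, and the drawer is home.

```bash
python3 -c "
from cell import arm
print(arm.job_done())"
```

```text
the job is handed in; nothing more can be done
None
```

I handed the job in at about 72 s: all four desk things are in the drawer, the drawer is pushed home, both stray books stand in line at the row's open end, and the bookend is butted against the last one with no visible gap.

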